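# Slide the blade insert home under the slicer's leaf spring

### The arm

A 6-joint arm with a two-finger parallel gripper is mounted at the origin on a cart in front of the work surface, level with it; the furniture and walls round the work are solid. World frame = base frame: x ahead of the robot, y to its left, z up, the work surface at z = 0. Lengths are in m, angles in rad, forces in N, time in s.
With the tool pointing down it reaches from about 0.325 to 0.75 m from the base axis. Payload 7.6 kg.
Tool frame: the origin (TCP) lies at the very end of the fingers, on their centre line; the grasp point (between the pads) lies 19 mm behind it; z points along the fingers, y is the line along which they close (so a half turn about z gives the same grasp; the last joint's range is limited). The gripper opens to 85 mm and grips with 20 to 120 N. Pads are 22 mm wide; open, the fingers measure 114 mm over their backs; the gripper's body (76 mm by 85 mm) begins 54 mm behind the grasp point. The pads swing forward as they close: fully open they stand 13 mm farther back than shut.
Start: joints at [-1.249, 0.052, 1.401, -0, 1.689, -0.07], TCP at [0.2, -0.485, 0.231] pointing down, gripper open.
Joint ranges: [-2.9, 2.9], [-0.91, 2.17], [0.12, 2.37], [-1.06, 4.2], [0.26, 2.73], [-2.93, 2.93]. Speed limits (rad/s): [2.57, 2.57, 3.01, 3.14, 3.14, 3.14].

### API

Orientations are given as a unit quaternion [x, y, z, w].
In Python, from station import r, capture, camera_model gives the robot as it stands.
- The arm moves only by the tool step_arm, never from a script. Its argument "rows" is a list of rows, each a list of 7 numbers: the shift along the tool's x, y, z in units of 30 mm (1.0 is 30 mm), then the turn, a rotation vector about the tool's x, y, z in rad, then the finger opening in mm, from 0 to 85.4. In form: [[dx, dy, dz, wx, wy, wz, fingers], ...]. A call has 1 to 8 rows; each row shifts and turns the commanded pose from where the row before left it, along the tool's axes as they then stand; what a row does not reach is not made up. A row lasts 1/10 s, in which the tool goes at most 50 mm and 8.59 degrees, less where a joint would pass 70% of its speed; a pose out of reach is approached as far as the arm can. A call is refused whole if a number of a shift passes 1 or a number of a turn 0.15, either way. A call with a gripper value outside its range is refused whole. The fingers move at their own pace and stop on an object; the grip force is fixed at half the most. Time passes only in rows, so rows that do not move let the fingers close. It gives the time, the measured TCP pose, the force, the opening and the grip force at its end, in the units of the state.
- r.observe(): the state, without advancing time (a new reading comes with each control period).
- capture(name): name is "side" or "top" or "wrist"; returns the picture (400x640x3 uint8, red, green, blue); there is no depth.
- camera_model(name): a dict with "vfov" (degrees; the focal length in pixels is half the picture's height over the tangent of half this angle, whatever the lens; pixels are square), "cx", "cy" (the principal point, pixels), "origin" and "attitude" of the camera in the world. Camera axes: x right, y down, z forward; pixel columns grow to the right and rows downward; lengths in m; the calibration is good to about 2 mm. A picture is of the moment at which its call begins: read the wrist's pose just before it. camera_model takes no time and is no camera call; for the wrist camera it gives the pose at the moment of the call.
- r.close_job(): hands the job in; it is judged then, once.
The state is a dict: "time": time; "joint_positions": joint angles; "joint_vel": joint speeds; "tau": joint torques, N m; "tool_pos": TCP position; "tcp_rot": TCP orientation; "contact_force": force on the tool from outside, world axes, zero at the start; "torque": the same for the moment, N m; "opening": opening from 0.0 (shut) to 1.0 (fully open); "gripper_force": force on a finger pad.
Only numpy, scipy, OpenCV 4.12 (cv2) and the standard library are available. Lean on these libraries where they do the work, as an engineer would, in place of code of your own. Each camera call takes 0.05 s, during which the arm holds its last target. There are 200 camera calls.

### The job

With the fingertips, press the slicer's orange blade insert down hard on its thumb pad until it sits on the deck, keep it pressed and push it along under the lips and the steel leaf spring until it is fully home against the end stop, then let go and draw back. Do not lift or carry the insert, and leave the things around the slicer where they stand.

Things in the scene. Friction and masses are not known exactly. Their poses are not given: they have to be found in the camera images.
- slicer: White vegetable slicer, fixed. Origin on the worktop below the middle of the bay where the insert starts; x = the way the insert slides home, z up. Low rear wall at x = -80 mm (top z 26 mm), far end x = 137 mm, then a loop handle to 177 mm. 85 mm wide (feet 116 mm). Rails 73 mm apart inside, tops at z 34 mm. Deck at z 14 mm.
- lip_edge (a point): Midpoint between the near ends of the two keeper lips (slicer x = 70 mm, z = 28.8 mm, their underside). Lips reach 13.5 mm inward from the rails, 8 mm thick, on to x = 130 mm. The raised insert runs against their ends; pressed down all 10 mm it passes beneath with 2.8 mm to spare.
- end_stop (a point): Middle of the end stop's face (slicer x = 126 mm, z = 20 mm); the insert's front edge meets it when home. A steel bridge 50 mm high stands above it over slicer x = 123 to 137 mm and carries the leaf spring.
- insert: Orange blade insert, loose, 0.12 kg: plate 130 (x) x 70 x 12 mm, origin at the centre of its underside, x = the way it slides. Starts raised on the sprung lifter, underside at slicer z 24 mm, origin near slicer x = 0. Pressed flat: slicer z 14 mm. Fully home: origin at slicer x = 61 mm; let go, its rear tips up a few mm and it stays.
- thumb_pad (a point): Centre of the black ribbed thumb pad on top of the insert (insert x = -34, z = 12 mm). Pad about 48 (x) x 56 mm, open to the rear; at its front an upright push wall 10 mm high, its rear face 24 mm ahead of this point; side ridges 5.5 mm high. Closed fingertips fit in it, press down, and push the wall forward.
- lifter (a joint): Sprung black lifter plate under the insert, m: 0 = up, 0.010 = pressed flush with the deck. About 5.4 N at the top, rising to 10 N fully down.
- leaf (a joint): Steel leaf spring under the bridge, rad: 0 = at rest, over 0.05 with the insert under it. Its bead, 30 mm wide, hangs at slicer x = 92 mm, 21.5 mm above the worktop, with an upturned tip towards the insert; it bears on the insert's front with about 5 to 6 N and drags on it.
- salt: Salt shaker, 44 mm across, 90 mm high, loose; origin at the centre of its underside. Leave alone.
- paste: Small green tin, 57 mm across, 72 mm high, loose; origin at the centre of its underside. Leave alone.
- ramekin: Small clear glass dish, 57 mm across, 27 mm high, loose; origin at the centre of its underside. Leave alone.
- sardines: Flat fish tin, 63 x 105 x 27 mm, loose; origin at the centre of its underside. Leave alone.
- pepper: Spice jar with an ochre cap, 45 mm across, 98 mm high, loose; origin at the centre of its underside. Leave alone.

How it is judged:
On the way, in this order (a step that is already met when the one before it is completed fails the run):
1. the insert is pressed down close to the deck (value of joint lifter above 0.007 m), for 0.1 s.
2. the insert, held down by the fingers, is under the leaf spring (x of insert in the frame of slicer above 0.035 m and value of joint leaf above 0.05 rad and contact force between the fingers and insert above 1 N), for 0.05 s.
At the end, for the whole second after the job is handed in: The insert rests within 5 mm of the end stop (origin beyond slicer x = 56 mm), under the lips and the raised leaf spring (leaf over 0.05 rad), tilted less than 0.12 rad, at rest (x of insert in the frame of slicer above 0.056 m and z of insert in the frame of slicer below 0.026 m and value of joint leaf above 0.05 rad and angle between insert's own z axis and vertical below 0.12 rad and linear speed of insert below 0.02 m/s); the robot touches nothing.
It fails at once if the insert is lifted out of its bay (its middle more than 50 mm above the worktop) or tipped up over 0.6 rad (height (world z) of insert above 0.05 m or angle between insert's own z axis and vertical above 0.6 rad).
It fails at once if a bystander is moved more than 25 mm (distance of any of salt, paste, ramekin, sardines, pepper from where it was at the start of the episode above 0.025 m).
It also fails if it takes over 35 s, if anything falls off the work surface, if the arm or the gripper's body presses on something with over 40 N, if the wrist force passes 120 N, or if a joint passes its speed limit or range.

## Working session

There is one attempt and no reset: what is moved stays moved. The work goes in short steps, Python scripts to look and compute and a tool call to move; the robot and the scene stay as the last step left them, time stands still between calls to the robot, and variables do not carry over. Pictures are saved under pics/ and viewed, at most 10 in all, crops included, and the job is handed in when it is done.

Besides the shell and the picture viewer there is one more tool, called after "Emit:" by a JSON object that holds its "api" and its "payload", one argument or row to a line. step_arm: Moves the arm, as the interface text tells. Its arguments: {"type":"object","properties":{"rows":{"type":"array","items":{"type":"array","items":{"type":"number"}}}},"required":["rows"]}

```bash
mkdir -p pics; python3 - <<'E'
from station import r,capture,camera_model
import cv2
for n in("side","top"):
    cv2.imwrite(f"pics/{n}0.png",capture(n)[:,:,::-1]); print(n,camera_model(n))
o=r.observe();print(o["time"],o["tool_pos"],o["tcp_rot"],o["contact_force"])
E
```

```text
side {'vfov': 42.49910157232378, 'cx': 322.8942987011511, 'cy': 204.29521772679828, 'origin': array([ 1.45854044, -0.40244581,  1.14803919]), 'attitude': array([ 0.77800603,  0.50851023, -0.19591062, -0.31263877])}
top {'vfov': 51.08292254067894, 'cx': 320.3104327924682, 'cy': 196.7786377588957, 'origin': array([0.36087963, 0.04836787, 1.4396741 ]), 'attitude': array([ 0.70756831, -0.70358344,  0.0449703 , -0.04790719])}
0.1 [ 0.2003972  -0.4849422   0.23056635] [ 9.80873342e-01  1.94645759e-01 -9.31482656e-05 -7.12092446e-04] [-0.35069386  1.19529627 -0.60962075]
```

View pics/top0.png

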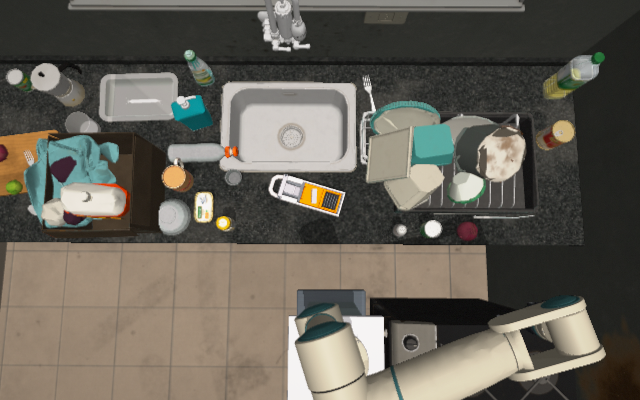

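View pics/side0.png

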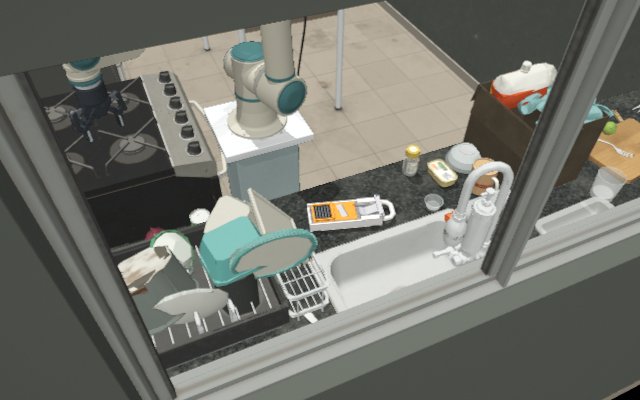

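The top view shows the slicer around px (308,195). Its handle is to the left at about (275,187) and the black pad to the right at about (330,199), so the slide runs roughly along +y. The side view shows the pad at (322,212).

```bash
cat > h.py <<'E'
import numpy as np, cv2
from scipy.spatial.transform import Rotation as R
from station import r,capture,camera_model
def ray(m,uv):
    uv=np.atleast_2d(uv); f=200/np.tan(np.radians(m["vfov"]/2))
    d=np.c_[(uv[:,0]-m["cx"])/f,(uv[:,1]-m["cy"])/f,np.ones(len(uv))]
    a=np.array(m["attitude"]); Q=R.from_quat(a) if a.shape==(4,) else R.from_matrix(a)
    return np.array(m["origin"]),Q.apply(d)
def plane(m,uv,z):
    o,d=ray(m,uv); return o+d*((z-o[2])/d[:,2])[:,None]
def orange(im):
    h=cv2.cvtColor(im,cv2.COLOR_RGB2HSV)
    return cv2.inRange(h,(8,150,120),(25,255,255))
def insert_box(im,roi):
    x0,y0,x1,y1=roi; k=np.zeros(im.shape[:2],np.uint8); k[y0:y1,x0:x1]=orange(im)[y0:y1,x0:x1]
    p=cv2.findNonZero(k)[:,0]; return p
E
python3 - <<'E'
from h import *
for n,roi in(("top",(295,175,355,225)),("side",(300,195,385,232))):
    m=camera_model(n); p=insert_box(capture(n),roi)
    P=plane(m,p.astype(float),0.036)[:,:2]
    c,s,a=cv2.minAreaRect((P*1000).astype(np.float32)); 
    print(n,len(p),c,s,a); print(cv2.boxPoints((c,s,a)).round(0).tolist())
m=camera_model("wrist");print(m,R.from_quat(r.observe()["tcp_rot"]).as_matrix().round(3))
E
```

```text
top 486 (543.1168823242188, 55.544273376464844) (129.453369140625, 69.6202621459961) 73.44503784179688
[[491.0, 3.0], [558.0, -16.0], [595.0, 108.0], [528.0, 128.0]]
side 452 (541.00146484375, 54.84324645996094) (126.7762680053711, 76.85771942138672) 73.60083770751953
[[486.0, 5.0], [560.0, -17.0], [596.0, 105.0], [522.0, 127.0]]
{'vfov': 60.58371639498924, 'cx': 321.49462998172993, 'cy': 198.69127121113962, 'origin': array([ 0.2763259 , -0.45273642,  0.37382771]), 'attitude': array([ 0.82057809, -0.5489331 , -0.0886997 ,  0.13212274])} [[ 0.924  0.382 -0.   ]
 [ 0.382 -0.924  0.001]
 [ 0.    -0.001 -1.   ]]
```

Emit:
{"api": "step_arm", "payload": {
  "rows": [
    [0,0,0,0,0,-0.148,0],
    [0,0,0,0,0,-0.148,0],
    [0,0,0,0,0,-0.148,0],
    [0,0,0,0,0,-0.148,0],
    [0,0,0,0,0,-0.148,0],
    [0,0,0,0,0,-0.148,0]
  ]
}}

```text
time: 0.8
tool_pos: [0.2005, -0.4851, 0.2311]
tcp_rot: [0.8, 0.6, 0.0, -0.0]
contact_force: [-0.3, -0.1, -0.6]
opening: 0.004
gripper_force: 0.0
```

Emit:
{"api": "step_arm", "payload": {
  "rows": [
    [1,0.15,0,0,0,0,0],
    [1,0.15,0,0,0,0,0],
    [1,0.15,0,0,0,0,0],
    [1,0.15,0,0,0,0,0],
    [1,0.15,0,0,0,0,0],
    [1,0.15,0,0,0,0,0],
    [1,0.15,0,0,0,0,0],
    [1,0.15,0,0,0,0,0]
  ]
}}

```text
time: 1.6
tool_pos: [0.3041, -0.2645, 0.2312]
tcp_rot: [0.802, 0.597, 0.0, 0.0]
contact_force: [0.4, 0.1, -0.4]
opening: -0.001
gripper_force: 0.0
```

Emit:
{"api": "step_arm", "payload": {
  "rows": [
    [1,0.15,0,0,0,0,0],
    [1,0.15,0,0,0,0,0],
    [1,0.15,0,0,0,0,0],
    [1,0.15,0,0,0,0,0],
    [1,0.15,0,0,0,0,0],
    [1,0.15,0,0,0,0,0],
    [1,0.15,0,0,0,0,0],
    [0,0,0,0,0,0,0]
  ]
}}

```text
time: 2.4
tool_pos: [0.395, -0.0711, 0.2311]
tcp_rot: [0.801, 0.599, 0.0, -0.0]
contact_force: [-0.7, -0.7, 0.4]
opening: -0.002
gripper_force: 0.0
```

Emit:
{"api": "step_arm", "payload": {
  "rows": [
    [0.8,0.7,0,0,0,0,0],
    [0.8,0.7,0,0,0,0,0],
    [0.8,0.7,0,0,0,0,0],
    [0.8,0.7,0,0,0,0,0],
    [0.8,0.7,0,0,0,0,0],
    [0,0,0,0,0,0,0],
    [0,0,0,0,0,0,0]
  ]
}}

```text
time: 3.1
tool_pos: [0.5291, 0.0109, 0.2306]
tcp_rot: [0.802, 0.597, -0.001, -0.0]
contact_force: [0.0, -0.7, -0.4]
opening: 0.002
gripper_force: 0.0
```

```bash
python3 - <<'E'
from h import *
m=camera_model("wrist"); im=capture("wrist"); cv2.imwrite("pics/w1.png",im[:,:,::-1])
o=r.observe();print(m["origin"],o["tool_pos"],R.from_quat(o["tcp_rot"]).as_matrix().round(3))
import pickle;pickle.dump((m,im),open("w1.pkl","wb"))
E
```

```text
[0.55369347 0.08994124 0.373583  ] [0.52886055 0.0106224  0.23106841] [[ 0.287  0.958 -0.001]
 [ 0.958 -0.287 -0.   ]
 [-0.001 -0.001 -1.   ]]
```

View pics/w1.png

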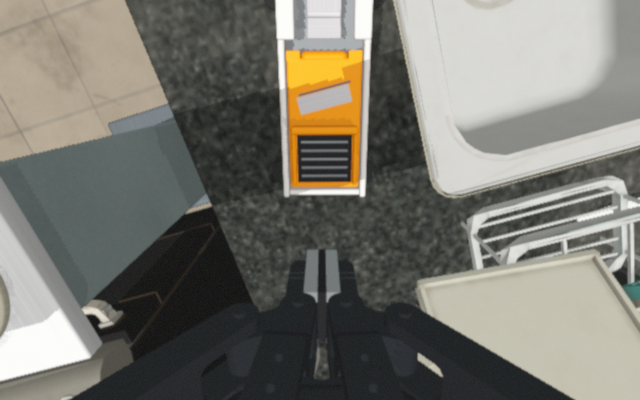

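The wrist view shows the insert at columns 285–364 and rows 50–188. The black pad spans (297–353, 135–183), aligned with the tool axes. Next I measure it.

```bash
python3 - <<'E'
from h import *
import pickle; m,im=pickle.load(open("w1.pkl","rb"))
p=insert_box(im,(275,40,375,195)).astype(float)
P=plane(m,p,0.036)[:,:2]*1000
c,s,a=cv2.minAreaRect(P.astype(np.float32)); print(c,s,a)
g=cv2.cvtColor(im,cv2.COLOR_RGB2HSV); k=np.zeros(g.shape[:2],np.uint8); k[125:195,285:366]=(g[125:195,285:366,2]<80)*255
q=cv2.findNonZero(k)[:,0].astype(float); Q=plane(m,q,0.036)[:,:2]*1000
c2,s2,a2=cv2.minAreaRect(Q.astype(np.float32)); print(c2,s2,a2)
o=r.observe(); M=R.from_quat(o["tcp_rot"]).as_matrix(); 
for t in(c,c2): print((np.r_[np.array(t)/1000,.036]-o["tool_pos"])@M*1000)
E
```

```text
(545.763671875, 56.53416442871094) (128.54110717773438, 69.51071166992188) 73.48664855957031
(535.8961181640625, 22.420196533203125) (44.606971740722656, 52.153472900390625) 73.3425521850586
[ 48.94536358   3.12262485 195.0381814 ]
[ 13.43468104   3.4725311  195.05851404]
```

Emit:
{"api": "step_arm", "payload": {
  "rows": [
    [0.7,0.1,0,0,0,0,0],
    [0,0,1,0,0,0,0],
    [0,0,1,0,0,0,0],
    [0,0,1,0,0,0,0],
    [0,0,1,0,0,0,0],
    [0,0,1,0,0,0,0],
    [0,0,0.9,0,0,0,0],
    [0,0,0,0,0,0,0]
  ]
}}

```text
time: 3.95
tool_pos: [0.5351, 0.0296, 0.0509]
tcp_rot: [0.802, 0.597, -0.003, -0.002]
contact_force: [0.2, 0.5, -0.3]
opening: 0.007
gripper_force: 0.0
```

Emit:
{"api": "step_arm", "payload": {
  "rows": [
    [0,0,0,0,0,0,0],
    [0,0,0.2,0,0,0,0],
    [0,0,0.2,0,0,0,0],
    [0,0,0.1,0,0,0,0],
    [0,0,0,0,0,0,0]
  ]
}}

```text
time: 4.45
tool_pos: [0.538, 0.0306, 0.039]
tcp_rot: [0.802, 0.597, -0.0, -0.0]
contact_force: [-0.5, 0.1, 0.3]
opening: 0.0
gripper_force: 0.0
```

```bash
python3 - <<'E'
from h import *
im=capture("wrist"); cv2.imwrite("pics/w2.png",im[:,:,::-1]); print(r.observe()["contact_force"])
E
```

```text
[-0.21754988 -0.37119583 -0.28264261]
```

View pics/w2.png

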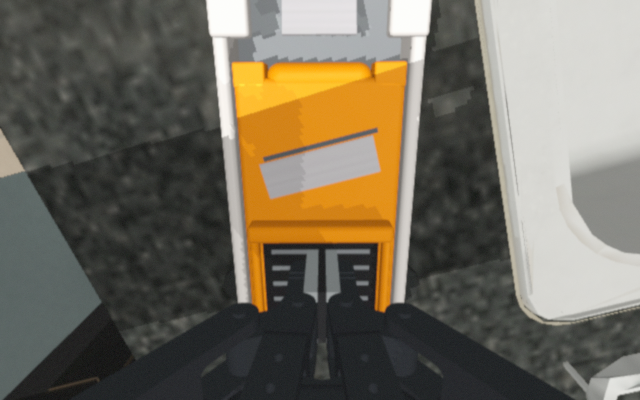

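The fingertips are in the pad, centred at column 321, with their ends at row ~250, just behind the push wall at row ~243. Next I press down.

Emit:
{"api": "step_arm", "payload": {
  "rows": [
    [0,0,0.1,0,0,0,0],
    [0,0,0.1,0,0,0,0],
    [0,0,0.1,0,0,0,0],
    [0,0,0.1,0,0,0,0],
    [0,0,0,0,0,0,0]
  ]
}}

```text
time: 5.0
tool_pos: [0.5387, 0.0305, 0.0279]
tcp_rot: [0.802, 0.597, 0.0, 0.0]
contact_force: [-2.2, 1.0, 7.1]
opening: 0.002
gripper_force: 3.8
```

Emit:
{"api": "step_arm", "payload": {
  "rows": [
    [0,0,0.05,0,0,0,0],
    [0,0,0,0,0,0,0]
  ]
}}

```text
time: 5.2
tool_pos: [0.5387, 0.0305, 0.0267]
tcp_rot: [0.802, 0.597, 0.0, 0.0]
contact_force: [-1.9, 0.4, 8.6]
opening: 0.001
gripper_force: 4.1
```

Emit:
{"api": "step_arm", "payload": {
  "rows": [
    [0,0,0.05,0,0,0,0],
    [0,0,0.05,0,0,0,0],
    [0,0,0,0,0,0,0]
  ]
}}

```text
time: 5.5
tool_pos: [0.5388, 0.0306, 0.026]
tcp_rot: [0.802, 0.597, 0.0, 0.0]
contact_force: [-12.3, 0.1, 23.5]
opening: 0.001
gripper_force: 11.8
```

Emit:
{"api": "step_arm", "payload": {
  "rows": [
    [0.1,-0.04,0.02,0,0,0,0],
    [0.1,0,0,0,0,0,0],
    [0.1,0,0,0,0,0,0],
    [0.1,0,0,0,0,0,0],
    [0.1,0,0,0,0,0,0]
  ]
}}

```text
time: 6.0
tool_pos: [0.5436, 0.0424, 0.026]
tcp_rot: [0.802, 0.597, 0.001, 0.004]
contact_force: [-5.6, -13.7, 20.8]
opening: -0.002
gripper_force: 10.6
```

Emit:
{"api": "step_arm", "payload": {
  "rows": [
    [0.12,0,0,0,0,0,0],
    [0.12,0,0,0,0,0,0],
    [0.12,0,0,0,0,0,0],
    [0.12,0,0,0,0,0,0],
    [0.12,0,0,0,0,0,0]
  ]
}}

```text
time: 6.5
tool_pos: [0.5485, 0.0585, 0.026]
tcp_rot: [0.803, 0.597, -0.001, 0.005]
contact_force: [-8.5, -21.9, 23.1]
opening: 0.003
gripper_force: 17.4
```

Emit:
{"api": "step_arm", "payload": {
  "rows": [
    [0.1,0,0.02,0,0,0,0],
    [0.1,0,0.02,0,0,0,0],
    [0.1,0,0,0,0,0,0],
    [0.1,0,0,0,0,0,0],
    [0.1,0,0,0,0,0,0]
  ]
}}

```text
time: 7.0
tool_pos: [0.5518, 0.0693, 0.026]
tcp_rot: [0.803, 0.596, -0.004, 0.006]
contact_force: [-18.2, -30.0, 35.0]
opening: -0.002
gripper_force: 25.5
```

```bash
python3 - <<'E'
from h import *
im=capture("wrist"); cv2.imwrite("pics/w3.png",im[:,:,::-1])
E
```

```text
(no output)
```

View pics/w3.png

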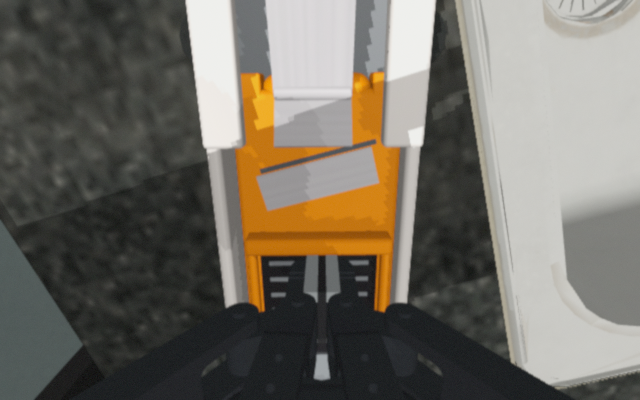

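The insert is under the lips. Its front edge, at row ~80, is past the leaf tip, and the fingers are still centred against the wall. I keep pushing.

Emit:
{"api": "step_arm", "payload": {
  "rows": [
    [0.1,-0.02,0,0,0,0,0],
    [0.1,-0.02,0,0,0,0,0],
    [0.1,0,0,0,0,0,0],
    [0.1,0,0,0,0,0,0],
    [0.1,0,0,0,0,0,0]
  ]
}}

```text
time: 7.55
tool_pos: [0.5567, 0.0864, 0.0259]
tcp_rot: [0.803, 0.596, -0.0, 0.006]
contact_force: [-8.8, -23.3, 29.5]
opening: -0.0
gripper_force: 21.6
```

Travelled about 58.6 mm; now a careful finish up to the stop.

Emit:
{"api": "step_arm", "payload": {
  "rows": [
    [0.07,0,0,0,0,0,0],
    [0.07,0,0,0,0,0,0],
    [0,0,0,0,0,0,0]
  ]
}}

```text
time: 7.85
tool_pos: [0.558, 0.0908, 0.0259]
tcp_rot: [0.803, 0.596, 0.0, 0.005]
contact_force: [-7.9, -22.4, 27.2]
opening: -0.001
gripper_force: 21.1
```

Emit:
{"api": "step_arm", "payload": {
  "rows": [
    [0.07,0,0,0,0,0,0],
    [0.07,0,0,0,0,0,0],
    [0,0,0,0,0,0,0]
  ]
}}

```text
time: 8.15
tool_pos: [0.5592, 0.0948, 0.0259]
tcp_rot: [0.803, 0.596, -0.0, 0.005]
contact_force: [-7.6, -22.1, 28.2]
opening: -0.001
gripper_force: 21.2
```

Emit:
{"api": "step_arm", "payload": {
  "rows": [
    [0.06,0,0,0,0,0,0],
    [0.06,0,0,0,0,0,0],
    [0,0,0,0,0,0,0]
  ]
}}

```text
time: 8.45
tool_pos: [0.5596, 0.0963, 0.0259]
tcp_rot: [0.803, 0.596, -0.002, 0.006]
contact_force: [-11.6, -31.5, 32.4]
opening: 0.0
gripper_force: 23.8
```

Emit:
{"api": "step_arm", "payload": {
  "rows": [
    [0.06,0,0,0,0,0,0],
    [0.06,0,0,0,0,0,0],
    [0,0,0,0,0,0,0]
  ]
}}

```text
time: 8.75
tool_pos: [0.5597, 0.0965, 0.0259]
tcp_rot: [0.803, 0.595, -0.005, 0.007]
contact_force: [-19.2, -43.9, 37.2]
opening: 0.001
gripper_force: 28.9
```

Emit:
{"api": "step_arm", "payload": {
  "rows": [
    [-0.1,0,0,0,0,0,0],
    [-0.1,0,0,0,0,0,0],
    [0,0,0,0,0,0,0]
  ]
}}

```text
time: 9.05
tool_pos: [0.5596, 0.0963, 0.026]
tcp_rot: [0.803, 0.596, 0.001, 0.005]
contact_force: [-6.3, -19.8, 26.6]
opening: 0.001
gripper_force: 20.4
```

Emit:
{"api": "step_arm", "payload": {
  "rows": [
    [-0.05,0,-0.05,0,0,0,0],
    [-0.05,0,-0.05,0,0,0,0],
    [0,0,0,0,0,0,0]
  ]
}}

```text
time: 9.35
tool_pos: [0.5585, 0.0964, 0.0264]
tcp_rot: [0.802, 0.597, 0.002, 0.003]
contact_force: [3.2, -6.8, 9.2]
opening: -0.003
gripper_force: 5.7
```

Emit:
{"api": "step_arm", "payload": {
  "rows": [
    [-0.03,0,-0.15,0,0,0,0],
    [-0.05,0,-0.2,0,0,0,0],
    [-0.05,0,-0.3,0,0,0,0],
    [0,0,-0.6,0,0,0,0],
    [0,0,-1,0,0,0,0],
    [0,0,-1,0,0,0,0],
    [0,0,-1,0,0,0,0],
    [0,0,0,0,0,0,0]
  ]
}}

```text
time: 10.15
tool_pos: [0.5565, 0.0945, 0.1567]
tcp_rot: [0.802, 0.597, 0.003, 0.002]
contact_force: [0.7, 0.3, 0.7]
opening: 0.0
gripper_force: 0.0
```

```bash
python3 - <<'E'
from h import *
im=capture("wrist"); cv2.imwrite("pics/w4.png",im[:,:,::-1]); print(r.observe()["contact_force"])
E
```

```text
[ 5.32904388e-01 -1.38920053e-04 -2.88331101e-01]
```

View pics/w4.png

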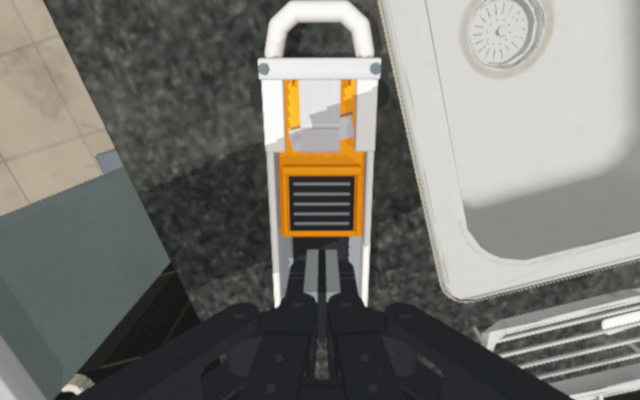

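The insert is home: its front is under the bridge, the leaf is raised, and the pad is at rows 177–230. I'll check the travel numerically against the first pad position, then hand in.

```bash
python3 - <<'E'
from h import *
m=camera_model("wrist"); im=capture("wrist")
g=cv2.cvtColor(im,cv2.COLOR_RGB2HSV); k=np.zeros(g.shape[:2],np.uint8); k[170:234,284:360]=(g[170:234,284:360,2]<80)*255
q=cv2.findNonZero(k)[:,0].astype(float); Q=plane(m,q,0.029)[:,:2]*1000
c,s,a=cv2.minAreaRect(Q.astype(np.float32)); d=(np.array(c)-[535.9,22.4])@[.286,.958]
print(c,s,d)
if d>57.5: r.close_job(); print("handed in")
E
```

```text
(554.6864624023438, 83.4070816040039) (46.50092315673828, 52.95872497558594) 63.81771242370606
the job is handed in; nothing more can be done
handed in
```

The insert is pressed down and pushed fully home against the end stop, about 64 mm of measured travel; I drew the fingers back and handed the job in, but got no verdict back.

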